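# Pack up the bead craft: shut the case and stack the kit on it

### The arm

A 6-joint arm with a two-finger parallel gripper is mounted at the origin on the work surface. World frame = base frame: x ahead of the robot, y to its left, z up, the work surface at z = 0. Lengths are in mm, angles in rad, forces in N, time in s.
With the tool pointing down it reaches from about 350 to 725 mm from the base axis. Payload 4.3 kg.
Tool frame: the origin (TCP) lies at the very end of the fingers, on their centre line; the grasp point (between the pads) lies 19 mm behind it (arm.grip_point_offset is the distance from the TCP to the grasp point, in mm); z points along the fingers, y is the line along which they close (so a half turn about z gives the same grasp; the last joint's range is limited). The gripper opens to 85 mm and grips with 20 to 120 N. Pads are 22 mm wide; open, the fingers measure 114 mm over their backs; the gripper's body (76 mm by 85 mm) begins 54 mm behind the grasp point. The pads swing forward as they close: fully open they stand 13 mm farther back than shut.
Start: joints at [-1.326, 0.377, 0.081, 1.274, 0, 1.46], TCP at [199.769, -539.221, 231.329] pointing down, gripper open.
Joint ranges: [-2.72, 2.72], [-0.84, 1.66], [-1.02, 1.22], [-1.77, 2.12], [-1.37, 1.28], [-3.14, 3.14]. Speed limits (rad/s): [2.57, 2.57, 3.14, 3.14, 3.14, 3.14].

### API

Orientations are given as a 3x3 rotation matrix whose columns are the frame's x, y, z axes.
In Python, from rig import arm gives the robot as it stands.
- The arm moves only by the tool servo_tool, never from a script. Its argument "steps" is a list of rows, each an object of numbers: "tx", "ty", "tz": the shift along the tool's x, y, z normalised to -1 to 1, where 1 is 500 mm; "twist": the turn about the tool's z normalised to -1 to 1, where 1 is 0.12 rad; "jaw": the gripper's target within -1 to 1 (fully open at 1, half-way at 0, shut at -1). A call has 1 to 12 rows; each row shifts and turns the commanded pose from where the row before left it, along the tool's axes as they then stand; what a row does not reach is not made up. A row lasts 1/12 s, in which the tool goes at most 41.7 mm and 7.16 degrees, less where a joint would pass 70% of its speed; a pose out of reach is approached as far as the arm can. A call with a number of a shift or a turn outside -1 to 1 is refused whole. A call with a gripper value outside its range is refused whole. The fingers move at their own pace and stop on an object; "newtons" is the grip in N (left out, the last holds). Time passes only in rows, so rows that do not move let the fingers close. It gives the time, the measured TCP pose, the force, the opening and the grip force at its end, in the units of the state.
- arm.get_state(): the state, without advancing time (a new reading comes with each control period).
- arm.get_image(name): name is "scene" or "top"; returns (picture, depth): 420x560x3 uint8, blue, green, red; 420x560 float32, mm along the optical axis (not along the pixel's ray), 0 where there is no reading.
- arm.camera_info(name): a dict with "fovy" (degrees; the focal length in pixels is half the picture's height over the tangent of half this angle, whatever the lens; pixels are square), "cx", "cy" (the principal point, pixels), "dist" ([k1, k2, p1, p2, k3] as OpenCV has them; the pictures are not rectified), "R" (3x3) and "t" (3): a world point X has camera coordinates R X + t. Camera axes: x right, y down, z forward; pixel columns grow to the right and rows downward; lengths in mm; the calibration is good to about 2 mm. A picture is of the moment at which its call begins. camera_info takes no time and is no camera call.
- arm.sign_off(): hands the job in; it is judged then, once.
The state is a dict: "clock": time; "joints": joint angles; "dq": joint speeds; "effort": joint torques, N m; "ee_pos": TCP position; "orientation": TCP orientation; "wrist_force": force on the tool from outside, world axes, zero at the start; "ft_torque": the same for the moment, N m; "opening": opening from 0.0 (shut) to 1.0 (fully open); "finger_force": force on a finger pad.
Only numpy, scipy, OpenCV 4.12 (cv2) and the standard library are available. Lean on these libraries where they do the work, as an engineer would, in place of code of your own. Each camera call takes 0.05 s, during which the arm holds its last target. There are 200 camera calls.

### The job

The craft hour is over: gently lower the lid of the blue bead case until it is fully shut. Then stack the round red tin, the wooden box and the green pencil tin in one steady pile in the middle of its lid, widest base first, each one upright and centred on the one below, with the two oblong ones lined up with the long side of the case. Set things down without dropping them, and leave the cup, glue bottle, dish, spool and glasses case where they are.

Things in the scene. Friction and masses are not known exactly. Their poses are not given: they have to be found in the camera images.
- bead_case: flat bead tin, blue outside and bare metal inside, 150 (x) by 220 (y) mm, 45 mm high without its lid, with beads in eight compartments; heavy, does not move. Origin: centre of its underside, on the table; z up; its x points from the front long side (towards the robot) to the hinge side, y runs along the long sides and the hinge
- case_hinge (a point): fixed point in the middle of the hinge line of the lid, on the rear (+x) long rim of the bead case, 75 mm behind its centre and 45 mm above the table; axes as the bead case; the hinge line runs along y
- case_lid (a joint): lid angle in rad: 0 fully shut (level), 1.57 upright; starts half open. The lid is a plain flat plate 150 by 220 mm, 6 mm thick, 0.2 kg, whose underside meets the hinge line; it reaches 150 mm from the hinge to its free edge. A stiff (friction) hinge of about 0.3 N m keeps it where it is left, so it must be pushed down all the way from its outer (blue) face, with 1 to 4 N near its free edge; it stops by itself at 0
- lid_top (a point): centre of the lid's outer face, moves with the lid, 75 mm from the hinge line; when shut 51 mm above the table, z up, x and y as the bead case
- pencil_tin: green flat pencil tin with a yellow line on the lid, flat top, 160 (x) by 64 (y) by 24 (z) mm, about 0.24 kg; origin: centre of its underside
- wood_box: pale wooden box with a closed sliding lid, flat top, 100 (x) by 58 (y) by 42 (z) mm, about 0.2 kg; origin: centre of its underside
- round_tin: round tin, red with a brass-coloured lid, 55 mm in diameter, 36 mm high to the lid, with a small brass knob (16 mm wide) up to 50 mm, about 0.13 kg; origin: centre of its underside
- tea_cup: blue ceramic tea cup, 72 mm across, 75 mm high, stands empty among the things; origin: centre of its underside. Leave it alone
- glue: white glue bottle with orange cap, 36 mm across, 100 mm high, standing behind the case; origin: centre of its underside. Leave it alone
- bead_dish: small white dish, 80 mm across, 24 mm high, behind the case; origin: centre of its underside. Leave it alone
- spool: empty wooden spool, 48 mm across, 36 mm high, standing out to the left; origin: centre of its underside. Leave it alone
- glasses_case: blue glasses case, 155 (x) by 55 (y) by 32 mm, lying out to the right; origin: centre of its underside. Leave it alone
Not all that is in view belongs to the job. Several things have the shape of the wood_box; the one meant has the colours described above.

How it is judged:
By the outcome, as a careful person would: the job done as asked, in the order asked, and still so for the second after the job is handed in, with the robot touching nothing.
It also fails if it takes over 72 s, if anything falls off the work surface, if the arm or the gripper's body presses on something with over 40 N, if the wrist force passes 120 N, or if a joint passes its speed limit or range.

## Working session

There is one attempt and no reset: what is moved stays moved. The work goes in short steps, Python scripts to look and compute and a tool call to move; the robot and the scene stay as the last step left them, time stands still between calls to the robot, and variables do not carry over. Pictures are saved under pics/ and viewed, at most 10 in all, crops included, and the job is handed in when it is done.

Besides the shell and the picture viewer there is one more tool, called after "Call:" in YAML: its name, and indented under it one key for each argument. servo_tool: Moves the arm, as the interface text tells. Its arguments: {"type":"object","properties":{"steps":{"type":"array","items":{"type":"object","properties":{"tx":{"type":"number"},"ty":{"type":"number"},"tz":{"type":"number"},"twist":{"type":"number"},"jaw":{"type":"number"}}}},"newtons":{"type":"number"}},"required":["steps"]}

```bash
mkdir -p pics; ls
cat > h.py <<'E'
import numpy as np, cv2
from rig import arm
def cam(n):
    c=arm.camera_info(n); f=210/np.tan(np.radians(c['fovy'])/2)
    K=np.array([[f,0,c['cx']],[0,f,c['cy']],[0,0,1]]); return K,np.array(c['dist'],float),np.array(c['R']),np.array(c['t'])
def onplane(n,px,z):
    K,d,R,t=cam(n); u=cv2.undistortPoints(np.array(px,float).reshape(-1,1,2),K,d).reshape(-1,2)
    r=np.c_[u,np.ones(len(u))]@R; o=-R.T@t
    return o+r*((z-o[2])/r[:,2])[:,None]
def cloud(n,dep):
    h,w=dep.shape; K,d,R,t=cam(n)
    g=np.stack(np.meshgrid(np.arange(w),np.arange(h)),-1).reshape(-1,1,2).astype(float)
    u=cv2.undistortPoints(g,K,d).reshape(-1,2)
    P=(np.c_[u,np.ones(len(u))]*dep.reshape(-1,1)-t)@R
    P[dep.ravel()==0]=np.nan
    return P.reshape(h,w,3)
E
python3 - <<'E'
from h import *
for n in("scene","top"):
    p,d=arm.get_image(n); cv2.imwrite(f'pics/{n}0.png',p); np.save(n+'0.npy',d)
    K,_,R,t=cam(n); print(n,K[0,0],(-R.T@t).round(),R[2].round(2),(d==0).mean())
s=arm.get_state();print(s['ee_pos'],s['orientation'],s['opening'])
E
```

```text
pics
scene 458.0797127293912 [ 958.  485. 1122.] [-0.35 -0.4  -0.85] 0.00399234693877551
top 413.6709482247086 [ 396.    6. 1264.] [ 0.1  -0.01 -0.99] 0.004183673469387755
[ 199.61817257 -538.62140651  230.45990629] [[ 9.37728333e-01  3.47369229e-01 -4.38649382e-04]
 [ 3.47369449e-01 -9.37726701e-01  1.76055891e-03]
 [ 2.00230752e-04 -1.80329936e-03 -9.99998354e-01]] 0.9988180255916403
```

View pics/top0.png

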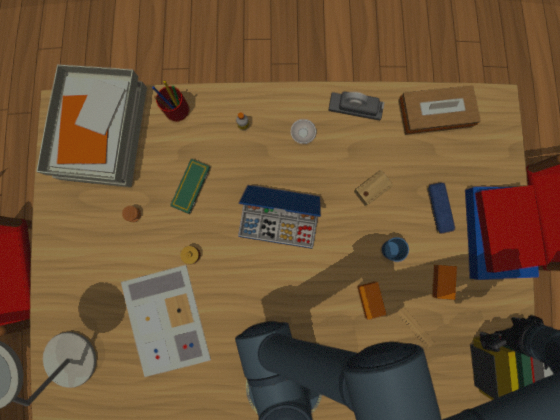

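View pics/scene0.png

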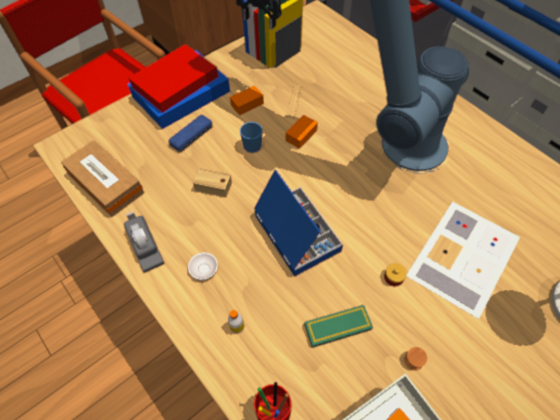

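Top view: the case is at (280,217), with its lid half open on the hinge side. Candidates for the wood box are the pale one at (373,187) and the two orange ones at (371,300) and (445,282); the pale one fits the description. For the round tin, it's the brass-topped one at (190,254) against the spool at (131,213). For the pencil tin, it's green at (190,187) against the blue glasses case at (442,207).

```bash
cat > m.py <<'E'
from h import *
def rect(n,p,C,ctr,rad,zlo,zhi,ztop,name):
    "min-area rect of the top face: cloud points within z range near ctr"
    m=(np.hypot(C[...,0]-ctr[0],C[...,1]-ctr[1])<rad)&(C[...,2]>zlo)&(C[...,2]<zhi)
    m=m.astype(np.uint8); k,l,s,_=cv2.connectedComponentsWithStats(m)
    if k<2: print(name,'none');return
    i=1+np.argmax(s[1:,4]); q=C[l==i]
    r=cv2.minAreaRect(q[:,:2].astype(np.float32))
    print(n,name,'c',np.round(r[0],1),'size',np.round(r[1],1),'ang',round(r[2],1),'z',np.median(q[:,2]).round(1),'n',len(q),'mean',q[:,:2].mean(0).round(1))
    return q
E
python3 - <<'E'
from m import *
for n in("top","scene"):
    p=cv2.imread(f'pics/{n}0.png'); C=cloud(n,np.load(n+'0.npy'))
    if n=="top":
        for nm,u in dict(pencil=(190,187),wood=(373,187),round=(190,254),case=(280,230),cup=(396,250),spool=(131,213),glue=(242,121),dish=(303,132),glasses=(442,207),o1=(371,300),o2=(445,282)).items():
            g=onplane(n,[u],20)[0]; print(nm,C[u[1],u[0]].round(),g.round())
    top=cloud('top',np.load('top0.npy'))
    for nm,u,rad,lo,hi in(('pencil',(190,187),110,18,32),('wood',(373,187),80,34,50),('round',(190,254),50,30,60),('spool',(131,213),50,25,50)):
        rect(n,p,C,top[u[1],u[0]],rad,lo,hi,0,nm)
    hsv=cv2.cvtColor(p,cv2.COLOR_BGR2HSV)
    c=top[228,282]
    q=C[(np.hypot(C[...,0]-c[0]-50,C[...,1]-c[1])<150)&(hsv[...,0]>100)&(hsv[...,0]<125)&(hsv[...,1]>150)&(C[...,2]>54)&(C[...,2]<170)]
    ctr=np.median(q,0); q=q[np.linalg.norm(q-ctr,axis=1)<140]
    ctr=q.mean(0); nn=np.linalg.svd(q-ctr,full_matrices=False)[2]
    print(n,'lid',len(q),ctr.round(1),nn[2].round(3),nn[0].round(3),'z',q[:,2].min(),q[:,2].max())
    for s in np.linspace(60,150,5):
        w=q[abs(q[:,2]-s)<4]; 
        if len(w): print(s,len(w),w[:,0].mean().round(1),w[:,1].min().round(),w[:,1].max().round())
    rect(n,p,C,c,170,38,50,0,'caserim')
p=cv2.imread('pics/top0.png');a=cv2.resize(p[150:330,330:480],None,fx=3,fy=3,interpolation=2);b=cv2.resize(p[150:330,110:330],None,fx=3,fy=3)[:, :]
cv2.imwrite('pics/crop.png',cv2.resize(np.hstack([a,b]),(800,390)))
E
```

```text
pencil [603. 278.  28.] [604. 280.  20.]
wood [ 593. -275.   42.] [ 596. -280.   20.]
round [400. 272.  48.] [400. 279.  20.]
case [470.   7.   9.] [469.   7.  20.]
cup [ 403. -348.    3.] [ 403. -344.   20.]
spool [525. 457.  36.] [527. 462.  20.]
glue [791. 115.  75.] [810. 120.  20.]
dish [777. -70.   1.] [772. -69.  20.]
glasses [ 530. -490.   31.] [ 532. -494.   20.]
o1 [ 258. -257.   46.] [ 255. -262.   20.]
o2 [ 303. -484.   42.] [ 302. -493.   20.]
top pencil c [609.1 280.6] size [ 68.  161.3] ang 66.2 z 24.6 n 1110 mean [608.1 280.3]
top wood c [ 593.9 -278.7] size [ 58.  101.2] ang 35.5 z 41.7 n 631 mean [ 593.2 -277.3]
top round c [398.2 278.4] size [53.7 53.8] ang 33.6 z 36.5 n 275 mean [398.3 278. ]
top spool c [527.  463.2] size [45.1 46.2] ang 89.5 z 36.3 n 197 mean [525.6 461.9]
top lid 931 [ 5.502e+02 -4.000e-01  1.171e+02] [ 0.869 -0.153  0.471] [-0.179 -0.984  0.009] z 57.98935020678564 169.92762018039025
60.0 24 578.7 -107.0 96.0
82.5 68 568.8 -101.0 100.0
105.0 66 556.7 -99.0 99.0
127.5 61 545.7 -100.0 102.0
150.0 69 532.7 -95.0 101.0
top caserim c [474.9 108. ] size [124.1  63.8] ang 31.5 z 43.9 n 95 mean [476.6 106.4]
scene pencil c [608.6 279.9] size [ 66.2 161.6] ang 66.3 z 25.1 n 1637 mean [611.3 280.5]
scene wood c [ 596.1 -278.6] size [ 62.5 101.2] ang 34.0 z 41.4 n 581 mean [ 597.1 -276.7]
scene round c [400.2 277.5] size [52.3 54.8] ang 77.5 z 35.7 n 316 mean [401.8 278.7]
scene spool c [527.3 460.5] size [45.7 47.4] ang 54.3 z 36.2 n 330 mean [527.3 460.6]
scene lid 2607 [554.    6.7 114.6] [ 0.869 -0.152  0.471] [0.17  0.985 0.005] z 54.10997349936298 169.96580043881104
60.0 161 582.4 -106.0 100.0
82.5 159 571.2 -103.0 104.0
105.0 182 558.8 -102.0 105.0
127.5 191 547.1 -101.0 108.0
150.0 199 535.5 -99.0 111.0
scene caserim c [508.8   9.8] size [222.3 152. ] ang 79.6 z 43.1 n 283 mean [480.5  59.3]
```

View pics/crop.png

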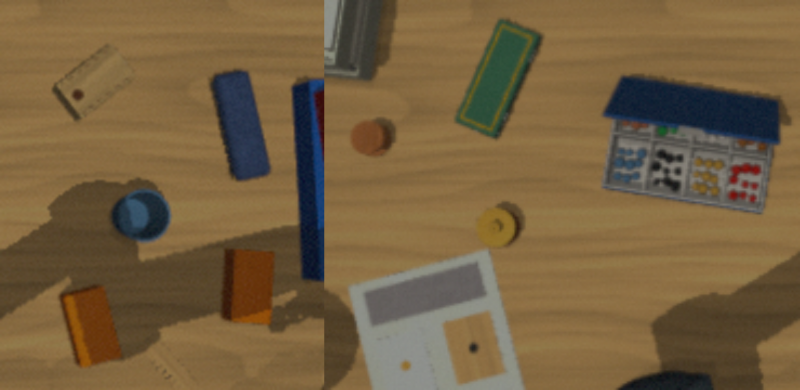

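The crop confirms the pale wood box at (95,80) and the green and brass tins. The case is yawed -10° with its centre near (509,10). The lid stands at about 1.08 rad. First I turn the tool and shut the fingers.

Call:
servo_tool:
  steps:
    - {"twist":-1,"jaw":-1}
    - {"twist":-1,"jaw":-1}
    - {"twist":-1,"jaw":-1}
    - {"twist":-1,"jaw":-1}
    - {"twist":-1,"jaw":-1}
    - {"twist":-1,"jaw":-1}
    - {"twist":-1,"jaw":-1}
    - {"twist":-1,"jaw":-1}
    - {"twist":-0.7,"jaw":-1}

```text
invalid input
```

Call:
servo_tool:
  steps:
    - {"tx":0.07,"ty":0.031}
    - {"tx":0.07,"ty":0.031}
    - {"tx":0.07,"ty":0.031}
    - {"tx":0.07,"ty":0.031}
    - {"tx":0.07,"ty":0.031}
    - {"tx":0.07,"ty":0.031}
    - {"tx":0.07,"ty":0.031}
    - {"tx":0.07,"ty":0.031}

```text
invalid input
```

Call:
servo_tool:
  steps:
    - {"tx":0.07,"ty":0.031}
    - {"tx":0.07,"ty":0.031}
    - {"tx":0.07,"ty":0.031}
    - {"tx":0.07,"ty":0.031}
    - {"tx":0.07,"ty":0.031}
    - {"tx":0.07,"ty":0.031}
    - {"tx":0.07,"ty":0.031}
    - {"tx":0.07,"ty":0.031}
    - {"tx":0.07,"ty":0.031}

```text
invalid input
```

```bash
cat > st.py <<'E'
from h import *
import sys
s=arm.get_state(); p=s['ee_pos']; R=np.array(s['orientation']); yaw=np.degrees(np.arctan2(R[1,0],R[0,0]))
print('t',s['clock'],'p',np.round(p,1),'yaw',yaw.round(2),'z',R[:,2].round(3),'F',np.round(s['wrist_force'],1),'open',round(s['opening'],3),'grip',s['finger_force'],'q6',round(s['joints'][5],2))
h=np.array([582.7,-3.2]); print('lid s,y:',((p[:2]-h)@np.array([[.985,.173],[-.173,.985]])).round(1))
if len(sys.argv)>1:
    x=np.array([float(a) for a in sys.argv[1:5]])
    d=R.T@(x[:3]-p); print('move tool mm',d.round(1),'units',(d/500).round(4),'twist units',-np.radians(x[3]-yaw)/.12)
E
python3 st.py
```

```text
t 0.1 p [ 199.6 -538.6  230.5] yaw 20.33 z [-0.     0.002 -1.   ] F [-0.1 -0.2  0.3] open 0.999 grip 0.0 q6 1.46
lid s,y: [-284.7 -593.7]
```

Call:
servo_tool:
  steps:
    - {"tx":0,"ty":0,"tz":0,"twist":-1,"jaw":-1}
    - {"tx":0,"ty":0,"tz":0,"twist":-1,"jaw":-1}

```text
clock: 0.27
ee_pos: [199.7, -538.8, 230.7]
orientation: [[0.825, 0.565, -0.0], [0.565, -0.825, 0.001], [0.0, -0.001, -1.0]]
wrist_force: [-0.4, -0.5, 0.1]
opening: 0.746
finger_force: 0.0
```

Call:
servo_tool:
  steps:
    - {"tx":0,"ty":0,"tz":0,"twist":-1,"jaw":-1}
    - {"tx":0,"ty":0,"tz":0,"twist":-1,"jaw":-1}
    - {"tx":0,"ty":0,"tz":0,"twist":-1,"jaw":-1}
    - {"tx":0,"ty":0,"tz":0,"twist":-1,"jaw":-1}
    - {"tx":0,"ty":0,"tz":0,"twist":-1,"jaw":-1}
    - {"tx":0,"ty":0,"tz":0,"twist":-1,"jaw":-1}
    - {"tx":0,"ty":0,"tz":0,"twist":-0.7,"jaw":-1}
    - {"tx":0.07,"ty":0.031,"tz":0,"twist":0,"jaw":-1}
    - {"tx":0.07,"ty":0.031,"tz":0,"twist":0,"jaw":-1}
    - {"tx":0.07,"ty":0.031,"tz":0,"twist":0,"jaw":-1}
    - {"tx":0.07,"ty":0.031,"tz":0,"twist":0,"jaw":-1}
    - {"tx":0.07,"ty":0.031,"tz":0,"twist":0,"jaw":-1}

```text
clock: 1.27
ee_pos: [306.5, -378.2, 230.8]
orientation: [[0.172, 0.985, -0.0], [0.985, -0.172, 0.001], [0.001, -0.001, -1.0]]
wrist_force: [0.8, -0.1, 0.3]
opening: -0.0
finger_force: 0.0
```

Call:
servo_tool:
  steps:
    - {"tx":0.07,"ty":0.031,"tz":0,"twist":0,"jaw":-1}
    - {"tx":0.07,"ty":0.031,"tz":0,"twist":0,"jaw":-1}
    - {"tx":0.07,"ty":0.031,"tz":0,"twist":0,"jaw":-1}
    - {"tx":0.07,"ty":0.031,"tz":0,"twist":0,"jaw":-1}
    - {"tx":0.07,"ty":0.031,"tz":0,"twist":0,"jaw":-1}
    - {"tx":0.07,"ty":0.031,"tz":0,"twist":0,"jaw":-1}
    - {"tx":0.07,"ty":0.031,"tz":0,"twist":0,"jaw":-1}
    - {"tx":0.07,"ty":0.031,"tz":0,"twist":0,"jaw":-1}
    - {"tx":0.07,"ty":0.031,"tz":0,"twist":0,"jaw":-1}
    - {"tx":0.07,"ty":0.031,"tz":0,"twist":0,"jaw":-1}
    - {"tx":0.07,"ty":0.031,"tz":0,"twist":0,"jaw":-1}
    - {"tx":0.07,"ty":0.031,"tz":0,"twist":0,"jaw":-1}

```text
clock: 2.27
ee_pos: [561.6, 3.8, 230.9]
orientation: [[0.171, 0.985, -0.001], [0.985, -0.171, -0.0], [-0.0, -0.001, -1.0]]
wrist_force: [0.3, -1.0, -0.8]
opening: 0.003
finger_force: 0.0
```

```bash
python3 st.py 563 0.2 230 80
```

```text
t 2.2667 p [561.6   3.8 230.9] yaw 80.16 z [-0.001 -0.    -1.   ] F [ 0.3 -1.  -0.8] open 0.003 grip 0.0 q6 1.64
lid s,y: [-22.    3.3]
move tool mm [-3.3  2.   0.9] units [-0.0066  0.004   0.0017] twist units 0.02332020489777509
```

Call:
servo_tool:
  steps:
    - {"tx":0,"ty":0,"tz":0.033,"twist":0,"jaw":-1}
    - {"tx":0,"ty":0,"tz":0.033,"twist":0,"jaw":-1}
    - {"tx":0,"ty":0,"tz":0.033,"twist":0,"jaw":-1}
    - {"tx":0,"ty":0,"tz":0.028,"twist":0,"jaw":-1}
    - {"tx":0,"ty":-0.022,"tz":0,"twist":0,"jaw":-1}
    - {"tx":0,"ty":-0.022,"tz":0,"twist":0,"jaw":-1}
    - {"tx":0,"ty":-0.0164,"tz":0.0093,"twist":0,"jaw":-1}
    - {"tx":0,"ty":-0.0164,"tz":0.0093,"twist":0,"jaw":-1}

```text
clock: 2.93
ee_pos: [523.4, 8.5, 158.5]
orientation: [[0.171, 0.985, 0.001], [0.985, -0.171, -0.0], [-0.0, 0.001, -1.0]]
wrist_force: [1.1, -0.1, 2.1]
opening: 0.003
finger_force: 0.8
```

Call:
servo_tool:
  steps:
    - {"tx":0,"ty":-0.015,"tz":0.0114,"twist":0,"jaw":-1}
    - {"tx":0,"ty":-0.015,"tz":0.0114,"twist":0,"jaw":-1}
    - {"tx":0,"ty":-0.0132,"tz":0.0135,"twist":0,"jaw":-1}
    - {"tx":0,"ty":-0.0132,"tz":0.0135,"twist":0,"jaw":-1}

```text
clock: 3.27
ee_pos: [495.5, 13.3, 133.5]
orientation: [[0.171, 0.985, 0.001], [0.985, -0.171, -0.0], [-0.0, 0.001, -1.0]]
wrist_force: [0.6, -0.3, 1.1]
opening: -0.001
finger_force: 0.8
```

```bash
python3 st.py
python3 - <<'E'
from h import *
p,d=arm.get_image('scene'); cv2.imwrite('pics/s1.png',cv2.resize(p[120:320,180:440],None,fx=2,fy=2))
E
```

```text
t 3.2667 p [495.5  13.3 133.5] yaw 80.14 z [ 0.001 -0.    -1.   ] F [ 0.6 -0.3  1.1] open -0.001 grip 0.7821888357284479 q6 1.64
lid s,y: [-88.8   1.2]
```

View pics/s1.png

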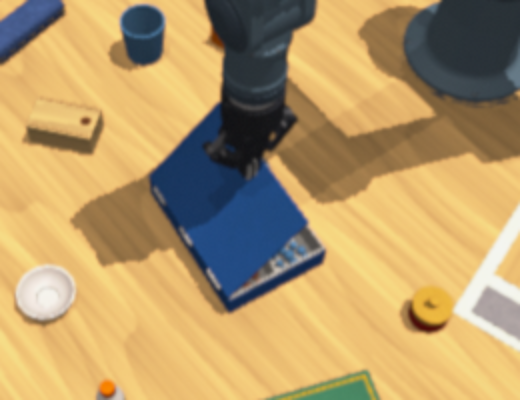

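The picture shows the fingertips at (250,165) pressing on the outer face near the free edge, and the lid is following. I keep going down the arc.

Call:
servo_tool:
  steps:
    - {"tx":0,"ty":-0.0112,"tz":0.0151,"twist":0,"jaw":-1}
    - {"tx":0,"ty":-0.0112,"tz":0.0151,"twist":0,"jaw":-1}
    - {"tx":0,"ty":-0.009,"tz":0.0166,"twist":0,"jaw":-1}
    - {"tx":0,"ty":-0.009,"tz":0.0166,"twist":0,"jaw":-1}
    - {"tx":0,"ty":-0.0066,"tz":0.0176,"twist":0,"jaw":-1}
    - {"tx":0,"ty":-0.0066,"tz":0.0176,"twist":0,"jaw":-1}
    - {"tx":0,"ty":-0.0038,"tz":0.0161,"twist":0,"jaw":-1}
    - {"tx":0,"ty":-0.0038,"tz":0.0161,"twist":0,"jaw":-1}

```text
clock: 3.98
ee_pos: [464.9, 18.6, 67.2]
orientation: [[0.171, 0.985, -0.001], [0.985, -0.171, 0.0], [-0.0, -0.001, -1.0]]
wrist_force: [0.4, 0.4, 1.3]
opening: 0.001
finger_force: 0.6
```

Call:
servo_tool:
  steps:
    - {"tx":0,"ty":-0.001,"tz":0.01,"twist":0,"jaw":-1}
    - {"tx":0,"ty":-0.001,"tz":0.008,"twist":0,"jaw":-1}
    - {"tx":0,"ty":-0.001,"tz":0.006,"twist":0,"jaw":-1}
    - {"tx":0,"ty":0,"tz":0.004,"twist":0,"jaw":-1}
    - {"tx":0,"ty":0,"tz":0,"twist":0,"jaw":-1}

```text
clock: 4.4
ee_pos: [464.0, 18.7, 53.9]
orientation: [[0.171, 0.985, -0.0], [0.985, -0.171, -0.0], [-0.0, -0.0, -1.0]]
wrist_force: [-0.1, -0.4, -0.5]
opening: -0.002
finger_force: 0.0
```

Call:
servo_tool:
  steps:
    - {"tx":0,"ty":0,"tz":0.002,"twist":0,"jaw":-1}
    - {"tx":0,"ty":0,"tz":0.002,"twist":0,"jaw":-1}
    - {"tx":0,"ty":0,"tz":0,"twist":0,"jaw":-1}

```text
clock: 4.65
ee_pos: [464.5, 18.7, 52.3]
orientation: [[0.171, 0.985, 0.001], [0.985, -0.171, -0.0], [-0.0, 0.001, -1.0]]
wrist_force: [-0.5, -0.5, 0.4]
opening: -0.001
finger_force: 0.0
```

Call:
servo_tool:
  steps:
    - {"tx":0,"ty":0,"tz":0.002,"twist":0,"jaw":-1}
    - {"tx":0,"ty":0,"tz":0,"twist":0,"jaw":-1}

```text
clock: 4.82
ee_pos: [464.3, 18.7, 51.3]
orientation: [[0.171, 0.985, 0.001], [0.985, -0.171, -0.0], [-0.0, 0.001, -1.0]]
wrist_force: [-0.1, -0.0, 0.7]
opening: -0.0
finger_force: 0.1
```

Call:
servo_tool:
  steps:
    - {"tx":0,"ty":0,"tz":0.002,"twist":0,"jaw":-1}
    - {"tx":0,"ty":0,"tz":0,"twist":0,"jaw":-1}

```text
clock: 4.98
ee_pos: [464.4, 18.7, 51.0]
orientation: [[0.171, 0.985, 0.001], [0.985, -0.171, -0.0], [-0.0, 0.001, -1.0]]
wrist_force: [-1.9, 0.6, 6.1]
opening: 0.002
finger_force: 3.7
```

Call:
servo_tool:
  steps:
    - {"tx":0,"ty":0,"tz":0.001,"twist":0,"jaw":-1}
    - {"tx":0,"ty":0,"tz":0,"twist":0,"jaw":-1}

```text
clock: 5.15
ee_pos: [464.4, 18.7, 50.9]
orientation: [[0.171, 0.985, 0.001], [0.985, -0.171, -0.0], [-0.0, 0.001, -1.0]]
wrist_force: [-3.1, -0.3, 11.4]
opening: -0.002
finger_force: 5.9
```

Run:
```python
from h import *
from m import rect
p,d=arm.get_image('scene'); C=cloud('scene',d)
q=rect('scene',p,C,(505,10),150,42,62,0,'lid')
A=np.c_[q[:,:2]-[505,10],np.ones(len(q))]; k=np.linalg.lstsq(A,q[:,2],rcond=None)[0]; print(k, (A@k-q[:,2]).std())
```

```text
scene lid c [512.3   8.9] size [223.6 157.4] ang 80.1 z 50.5 n 3486 mean [521.5  18.5]
[-5.81398690e-03 -2.79898212e-04  5.04958154e+01] 2.456186820933646
```

The lid is shut: contact at z = 51 with rising force, and the lid plane is level. Next is the pencil tin.

Call:
servo_tool:
  steps:
    - {"tx":0,"ty":0,"tz":-0.04,"twist":0,"jaw":-1}
    - {"tx":0,"ty":0,"tz":-0.08,"twist":0,"jaw":-1}
    - {"tx":0,"ty":0,"tz":-0.06,"twist":0,"jaw":1}
    - {"tx":0.07,"ty":0.024,"tz":0,"twist":0,"jaw":1}
    - {"tx":0.07,"ty":0.024,"tz":0,"twist":0,"jaw":1}
    - {"tx":0.07,"ty":0.024,"tz":0,"twist":0,"jaw":1}
    - {"tx":0.07,"ty":0.024,"tz":0,"twist":0,"jaw":1}
    - {"tx":0.07,"ty":0.024,"tz":0,"twist":0,"jaw":1}
    - {"tx":0.07,"ty":0.024,"tz":0,"twist":0,"jaw":1}
    - {"tx":0.07,"ty":0.024,"tz":0,"twist":0,"jaw":1}
    - {"tx":0.07,"ty":0.024,"tz":0,"twist":0,"jaw":1}

```text
clock: 6.12
ee_pos: [606.9, 280.0, 139.3]
orientation: [[0.171, 0.985, -0.0], [0.985, -0.171, -0.0], [-0.0, -0.0, -1.0]]
wrist_force: [0.8, 0.1, 0.8]
opening: 1.001
finger_force: 0.0
```

Call:
servo_tool:
  steps:
    - {"tx":0,"ty":0,"tz":0,"twist":-1,"jaw":1}
    - {"tx":0,"ty":0,"tz":0,"twist":-1,"jaw":1}
    - {"tx":0,"ty":0,"tz":0,"twist":-1,"jaw":1}
    - {"tx":0,"ty":0,"tz":0,"twist":-1,"jaw":1}
    - {"tx":0,"ty":0,"tz":0,"twist":-1,"jaw":1}
    - {"tx":0,"ty":0,"tz":0,"twist":-1,"jaw":1}
    - {"tx":0,"ty":0,"tz":0,"twist":-1,"jaw":1}
    - {"tx":0,"ty":0,"tz":0,"twist":-1,"jaw":1}
    - {"tx":0,"ty":0,"tz":0,"twist":-1,"jaw":1}
    - {"tx":0,"ty":0,"tz":0,"twist":-1,"jaw":1}
    - {"tx":0,"ty":0,"tz":0,"twist":-1,"jaw":1}

```text
clock: 7.03
ee_pos: [606.3, 278.2, 139.2]
orientation: [[-0.914, 0.405, -0.001], [0.405, 0.914, -0.0], [0.0, -0.0, -1.0]]
wrist_force: [-0.9, 0.9, 0.3]
opening: 0.999
finger_force: 0.0
```

```bash
python3 st.py 608.9 280.3 1 156.2
python3 - <<'E'
from m import *
p,d=arm.get_image('scene'); C=cloud('scene',d)
q=rect('scene',p,C,(509,10),145,44,60,0,'lid')
A=np.c_[q[:,:2]-[505,10],np.ones(len(q))]; print(np.linalg.lstsq(A,q[:,2],rcond=None)[0])
p,d=arm.get_image('top'); C=cloud('top',d)
q=rect('top',p,C,(509,10),145,44,60,0,'lid')
# colour-edge rect cast on z=51 in both views
for n in('top','scene'):
    p,_=arm.get_image(n); h=cv2.cvtColor(p,cv2.COLOR_BGR2HSV); m=cv2.inRange(h,(100,130,20),(128,255,255))
    k,l,s,c=cv2.connectedComponentsWithStats(m); i=l[216,282] if n=='top' else 0
    u=onplane(n,c,51); i=1+np.argmin(np.hypot(*(u[1:,:2]-[509,10]).T))
    ys,xs=np.nonzero(l==i); P=onplane(n,np.c_[xs,ys],51)[:,:2].astype(np.float32)
    print(n,cv2.minAreaRect(P),P.mean(0))
E
```

```text
t 7.0333 p [606.3 278.2 139.2] yaw 156.11 z [-0.001 -0.    -1.   ] F [-0.9  0.9  0.3] open 0.999 grip 0.0 q6 0.75
lid s,y: [-25.4 281.2]
move tool mm [ -1.6   3.1 138.2] units [-0.0032  0.0061  0.2765] twist units -0.012365182410038091
scene lid c [512.    8.1] size [224.4 158.9] ang 79.8 z 50.6 n 3759 mean [514.5  11.1]
[-1.68417322e-03  1.48674811e-03  5.05388941e+01]
top lid c [510.6   9.7] size [221.7 157.4] ang 80.0 z 50.9 n 3822 mean [508.2  10. ]
top ((506.7399597167969, 8.617324829101562), (215.20346069335938, 148.19412231445312), 80.18191528320312) [506.3069     8.208041]
scene ((516.08447265625, 8.736190795898438), (215.99932861328125, 156.2419891357422), 79.94143676757812) [515.2504    10.769559]
```

Call:
servo_tool:
  steps:
    - {"tx":-0.003,"ty":0.006,"tz":0.07,"twist":0,"jaw":1}
    - {"tx":0,"ty":0,"tz":0.08,"twist":0,"jaw":1}
    - {"tx":0,"ty":0,"tz":0.06,"twist":0,"jaw":1}
    - {"tx":0,"ty":0,"tz":0.04,"twist":0,"jaw":1}
    - {"tx":0,"ty":0,"tz":0.02,"twist":0,"jaw":1}
    - {"tx":0,"ty":0,"tz":0.002,"twist":0,"jaw":1}
    - {"tx":0,"ty":0,"tz":0,"twist":0,"jaw":1}

```text
clock: 7.82
ee_pos: [609.2, 280.4, 3.9]
orientation: [[-0.912, 0.411, -0.0], [0.411, 0.912, -0.0], [0.0, -0.0, -1.0]]
wrist_force: [0.2, 0.9, 0.4]
opening: 1.001
finger_force: 0.0
```

Call:
servo_tool:
  newtons: 40
  steps:
    - {"tx":0,"ty":0,"tz":0,"twist":0,"jaw":-1}
    - {"tx":0,"ty":0,"tz":0,"twist":0,"jaw":-1}
    - {"tx":0,"ty":0,"tz":0,"twist":0,"jaw":-1}
    - {"tx":0,"ty":0,"tz":0,"twist":0,"jaw":-1}
    - {"tx":0,"ty":0,"tz":0,"twist":0,"jaw":-1}

```text
clock: 8.23
ee_pos: [611.0, 281.0, 6.3]
orientation: [[-0.912, 0.411, 0.004], [0.411, 0.912, 0.001], [-0.003, 0.003, -1.0]]
wrist_force: [0.1, 1.0, 6.1]
opening: 0.737
finger_force: 46.2
```

```bash
python3 st.py 608.9 280.3 1 156.2
```

```text
t 8.2333 p [611.  281.    6.3] yaw 155.76 z [ 0.004  0.001 -1.   ] F [0.1 1.  6.1] open 0.737 grip 46.19688928127289 q6 0.76
lid s,y: [-21.3 284.8]
move tool mm [ 1.7 -1.5  5.3] units [ 0.0033 -0.003   0.0106] twist units -0.06362536244682554
```

The fingertips reached the table as they swung shut, so I regrip a few mm higher.

Call:
servo_tool:
  newtons: 40
  steps:
    - {"tx":0,"ty":0,"tz":0,"twist":0,"jaw":0.7}
    - {"tx":0,"ty":0,"tz":0,"twist":0,"jaw":0.7}
    - {"tx":0,"ty":0,"tz":-0.015,"twist":0,"jaw":0.7}
    - {"tx":0,"ty":0,"tz":0,"twist":0,"jaw":-1}
    - {"tx":0,"ty":0,"tz":0,"twist":0,"jaw":-1}
    - {"tx":0,"ty":0,"tz":0,"twist":0,"jaw":-1}
    - {"tx":0,"ty":0,"tz":0,"twist":0,"jaw":-1}

```text
clock: 8.82
ee_pos: [609.7, 280.8, 12.9]
orientation: [[-0.912, 0.41, 0.002], [0.41, 0.912, 0.001], [-0.001, 0.001, -1.0]]
wrist_force: [-3.6, 0.3, 7.2]
opening: 0.728
finger_force: 43.0
```

```bash
python3 st.py 608.9 280.3 1 156.2
```

```text
t 8.8167 p [609.7 280.8  12.9] yaw 155.79 z [ 0.002  0.001 -1.   ] F [-3.6  0.3  7.2] open 0.728 grip 42.96409785747528 q6 0.76
lid s,y: [-22.5 284.4]
move tool mm [ 0.6 -0.8 11.9] units [ 0.0012 -0.0016  0.0239] twist units -0.060010816191682165
```

Call:
servo_tool:
  steps:
    - {"tx":0,"ty":0,"tz":-0.02,"twist":0,"jaw":-1}
    - {"tx":0,"ty":0,"tz":-0.06,"twist":0,"jaw":-1}
    - {"tx":0,"ty":0,"tz":-0.07,"twist":0,"jaw":-1}
    - {"tx":0,"ty":0,"tz":-0.06,"twist":0,"jaw":-1}
    - {"tx":0,"ty":0,"tz":-0.03,"twist":0.6,"jaw":-1}
    - {"tx":0,"ty":0,"tz":0,"twist":1,"jaw":-1}
    - {"tx":0,"ty":0,"tz":0,"twist":1,"jaw":-1}
    - {"tx":0,"ty":0,"tz":0,"twist":1,"jaw":-1}
    - {"tx":0,"ty":0,"tz":0,"twist":1,"jaw":-1}
    - {"tx":0,"ty":0,"tz":0,"twist":1,"jaw":-1}
    - {"tx":0,"ty":0,"tz":0,"twist":1,"jaw":-1}
    - {"tx":0,"ty":0,"tz":0,"twist":1,"jaw":-1}

```text
clock: 9.82
ee_pos: [608.7, 280.2, 131.2]
orientation: [[-0.228, 0.974, -0.001], [0.974, 0.228, -0.0], [-0.0, -0.001, -1.0]]
wrist_force: [0.1, -0.6, -1.4]
opening: 0.735
finger_force: 45.1
```

Call:
servo_tool:
  steps:
    - {"tx":0,"ty":0,"tz":0,"twist":1,"jaw":-1}
    - {"tx":0,"ty":0,"tz":0,"twist":1,"jaw":-1}
    - {"tx":0,"ty":0,"tz":0,"twist":1,"jaw":-1}
    - {"tx":0,"ty":0,"tz":0,"twist":0.4,"jaw":-1}
    - {"tx":-0.07,"ty":-0.013,"tz":0,"twist":0,"jaw":-1}
    - {"tx":-0.07,"ty":-0.013,"tz":0,"twist":0,"jaw":-1}
    - {"tx":-0.07,"ty":-0.013,"tz":0,"twist":0,"jaw":-1}
    - {"tx":-0.07,"ty":-0.013,"tz":0,"twist":0,"jaw":-1}
    - {"tx":-0.07,"ty":-0.013,"tz":0,"twist":0,"jaw":-1}
    - {"tx":-0.07,"ty":-0.013,"tz":0,"twist":0,"jaw":-1}
    - {"tx":-0.07,"ty":-0.013,"tz":0,"twist":0,"jaw":-1}
    - {"tx":-0.06,"ty":-0.013,"tz":0,"twist":0,"jaw":-1}

```text
clock: 10.82
ee_pos: [509.5, 16.4, 131.5]
orientation: [[0.172, 0.985, -0.0], [0.985, -0.172, -0.001], [-0.001, -0.0, -1.0]]
wrist_force: [-0.8, -0.5, -1.6]
opening: 0.733
finger_force: 45.1
```

```bash
python3 st.py 509.5 9 64 80
python3 - <<'E'
from m import *
p,d=arm.get_image('scene'); cv2.imwrite('pics/s2.png',cv2.resize(p[120:320,180:440],None,fx=2,fy=2)); C=cloud('scene',d)
hs=cv2.cvtColor(p,cv2.COLOR_BGR2HSV); m=cv2.inRange(hs,(20,60,20),(95,255,255))>0
q=C[m&(np.hypot(C[...,0]-509,C[...,1]-9)<110)&(C[...,2]>90)]; print(len(q),q[:,2].min(),np.percentile(q[:,2],[5,50,95]))
t=q[q[:,2]>np.percentile(q[:,2],60)-8]; print(cv2.minAreaRect(t[:,:2].astype(np.float32)))
E
```

```text
t 10.8167 p [509.5  16.4 131.5] yaw 80.11 z [-0.    -0.001 -1.   ] F [-0.8 -0.5 -1.6] open 0.733 grip 45.08102238178253 q6 1.65
lid s,y: [-75.5   6.6]
move tool mm [-7.2  1.3 67.5] units [-0.0145  0.0026  0.1349] twist units 0.015784134007656492
965 121.58303765668028 [134.39494842 142.3764089  148.33013833]
((520.7350463867188, 18.941513061523438), (91.03073120117188, 167.76876831054688), 11.699706077575684)
```

View pics/s2.png

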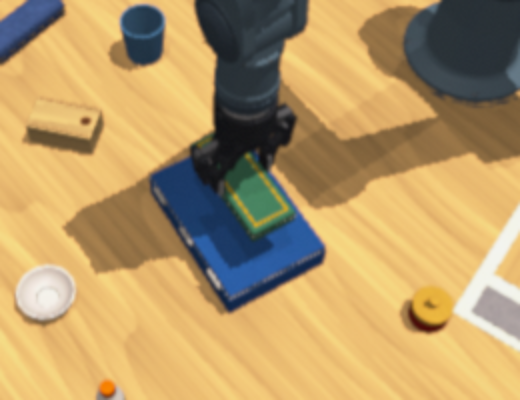

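The tin is held level over the lid, around (260,190). Lowering it now.

Call:
servo_tool:
  steps:
    - {"tx":-0.014,"ty":0.003,"tz":0.02,"twist":0,"jaw":-1}
    - {"tx":0,"ty":0,"tz":0.04,"twist":0,"jaw":-1}
    - {"tx":0,"ty":0,"tz":0.04,"twist":0,"jaw":-1}
    - {"tx":0,"ty":0,"tz":0.02,"twist":0,"jaw":-1}
    - {"tx":0,"ty":0,"tz":0.008,"twist":0,"jaw":-1}
    - {"tx":0,"ty":0,"tz":0.002,"twist":0,"jaw":-1}
    - {"tx":0,"ty":0,"tz":0,"twist":0,"jaw":-1}

```text
clock: 11.45
ee_pos: [511.4, 11.5, 66.3]
orientation: [[0.17, 0.985, 0.0], [0.985, -0.17, -0.0], [-0.0, 0.0, -1.0]]
wrist_force: [-0.2, -0.7, -1.2]
opening: 0.728
finger_force: 45.1
```

Call:
servo_tool:
  steps:
    - {"tx":0,"ty":0,"tz":0.002,"twist":0,"jaw":-1}
    - {"tx":0,"ty":0,"tz":0,"twist":0,"jaw":-1}

```text
clock: 11.62
ee_pos: [512.0, 11.2, 66.0]
orientation: [[0.171, 0.985, 0.002], [0.985, -0.171, -0.0], [0.0, 0.002, -1.0]]
wrist_force: [-0.4, -0.1, -2.3]
opening: 0.733
finger_force: 45.1
```

Call:
servo_tool:
  steps:
    - {"tx":0,"ty":0,"tz":0.002,"twist":0,"jaw":-1}
    - {"tx":0,"ty":0,"tz":0,"twist":0,"jaw":-1}

```text
clock: 11.78
ee_pos: [511.5, 11.2, 64.6]
orientation: [[0.171, 0.985, 0.001], [0.985, -0.171, -0.0], [-0.0, 0.001, -1.0]]
wrist_force: [0.1, -1.0, -2.8]
opening: 0.73
finger_force: 45.1
```

Call:
servo_tool:
  steps:
    - {"tx":-0.005,"ty":-0.003,"tz":0,"twist":0,"jaw":-1}
    - {"tx":0,"ty":0,"tz":0.002,"twist":0,"jaw":-1}
    - {"tx":0,"ty":0,"tz":0,"twist":0,"jaw":-1}

```text
clock: 12.03
ee_pos: [509.1, 8.5, 63.9]
orientation: [[0.171, 0.985, 0.0], [0.985, -0.171, -0.001], [-0.001, 0.001, -1.0]]
wrist_force: [-2.3, -0.9, 4.0]
opening: 0.732
finger_force: 45.7
```

Call:
servo_tool:
  steps:
    - {"tx":0,"ty":0,"tz":0.002,"twist":0,"jaw":-1}
    - {"tx":0,"ty":0,"tz":0,"twist":0,"jaw":-1}

```text
clock: 12.2
ee_pos: [509.1, 8.5, 63.8]
orientation: [[0.171, 0.985, 0.001], [0.985, -0.171, -0.001], [-0.001, 0.001, -1.0]]
wrist_force: [-5.6, -1.5, 12.7]
opening: 0.731
finger_force: 46.6
```

Call:
servo_tool:
  steps:
    - {"tx":0,"ty":0,"tz":-0.003,"twist":0,"jaw":-1}
    - {"tx":0,"ty":0,"tz":0,"twist":0,"jaw":0.6}
    - {"tx":0,"ty":0,"tz":0,"twist":0,"jaw":1}
    - {"tx":0,"ty":0,"tz":0,"twist":0,"jaw":1}
    - {"tx":0,"ty":0,"tz":-0.02,"twist":0,"jaw":1}
    - {"tx":0,"ty":0,"tz":-0.06,"twist":0,"jaw":1}
    - {"tx":0,"ty":0,"tz":-0.06,"twist":0,"jaw":1}
    - {"tx":-0.067,"ty":0.034,"tz":0,"twist":0,"jaw":1}
    - {"tx":-0.067,"ty":0.034,"tz":0,"twist":0,"jaw":1}
    - {"tx":-0.067,"ty":0.034,"tz":0,"twist":0,"jaw":1}
    - {"tx":-0.067,"ty":0.034,"tz":0,"twist":0,"jaw":1}
    - {"tx":-0.067,"ty":0.034,"tz":0,"twist":0,"jaw":1}

```text
clock: 13.2
ee_pos: [564.8, -172.4, 134.6]
orientation: [[0.171, 0.985, 0.001], [0.985, -0.171, -0.0], [-0.0, 0.001, -1.0]]
wrist_force: [1.3, -0.3, -0.2]
opening: 0.994
finger_force: 0.0
```

Call:
servo_tool:
  steps:
    - {"tx":-0.067,"ty":0.034,"tz":0,"twist":0,"jaw":1}
    - {"tx":-0.067,"ty":0.034,"tz":0,"twist":0,"jaw":1}
    - {"tx":-0.067,"ty":0.034,"tz":0,"twist":0,"jaw":1}
    - {"tx":0,"ty":0,"tz":0,"twist":-1,"jaw":1}
    - {"tx":0,"ty":0,"tz":0,"twist":-1,"jaw":1}
    - {"tx":0,"ty":0,"tz":0,"twist":-1,"jaw":1}
    - {"tx":0,"ty":0,"tz":0,"twist":-1,"jaw":1}
    - {"tx":0,"ty":0,"tz":0,"twist":-1,"jaw":1}
    - {"tx":0,"ty":0,"tz":0,"twist":-1,"jaw":1}
    - {"tx":0,"ty":0,"tz":0,"twist":-0.5,"jaw":1}

```text
clock: 14.03
ee_pos: [597.3, -278.4, 134.2]
orientation: [[-0.575, 0.818, 0.0], [0.818, 0.575, -0.0], [-0.0, 0.0, -1.0]]
wrist_force: [-0.4, 0.8, 0.0]
opening: 1.0
finger_force: 0.0
```

```bash
python3 st.py 595 -278.6 12 125
python3 - <<'E'
from m import *
for n in('scene','top'):
    p,d=arm.get_image(n); C=cloud(n,d)
    rect(n,p,C,(509,9),100,64,85,0,'pencil'); rect(n,p,C,(509,9),150,45,57,0,'lid')
    rect(n,p,C,(595,-278),70,36,46,0,'wood')
E
```

```text
t 14.0333 p [ 597.3 -278.4  134.2] yaw 125.12 z [ 0. -0. -1.] F [-0.4  0.8  0. ] open 1.0 grip 0.0 q6 0.43
lid s,y: [  62.  -268.6]
move tool mm [  1.2  -2.  122.2] units [ 0.0024 -0.004   0.2445] twist units 0.0174491718065359
scene pencil c [510.8   9.7] size [161.5  66.8] ang 80.5 z 74.7 n 1264 mean [513.2  13.7]
scene lid c [511.6   8.6] size [223.6 158.8] ang 80.1 z 50.6 n 2498 mean [517.6  18.5]
scene wood c [ 595.8 -279.2] size [ 64.4 102.3] ang 36.3 z 41.4 n 545 mean [ 596.6 -276.5]
top pencil c [508.2  10.9] size [159.9  66. ] ang 80.7 z 75.1 n 1225 mean [508.1  11. ]
top lid c [510.4  10. ] size [220.6 157.1] ang 80.1 z 50.9 n 2548 mean [506.9   9.6]
top wood c [ 590.7 -274.3] size [57.9 90. ] ang 35.8 z 41.6 n 502 mean [ 589.7 -272.1]
```

Pencil tin sits centred at about (509.5,10) with yaw 80.4°. Now gripping the wood box.

Call:
servo_tool:
  steps:
    - {"tx":0.002,"ty":-0.004,"tz":0.05,"twist":-0.06,"jaw":1}
    - {"tx":0,"ty":0,"tz":0.07,"twist":0,"jaw":1}
    - {"tx":0,"ty":0,"tz":0.06,"twist":0,"jaw":1}
    - {"tx":0,"ty":0,"tz":0.04,"twist":0,"jaw":1}
    - {"tx":0,"ty":0,"tz":0.016,"twist":0,"jaw":1}
    - {"tx":0,"ty":0,"tz":0,"twist":0,"jaw":1}

```text
clock: 14.63
ee_pos: [593.2, -277.6, 13.4]
orientation: [[-0.576, 0.817, -0.004], [0.817, 0.576, 0.002], [0.004, -0.002, -1.0]]
wrist_force: [-0.5, 0.5, 0.0]
opening: 0.997
finger_force: 0.0
```

Call:
servo_tool:
  newtons: 40
  steps:
    - {"tx":0,"ty":0,"tz":0,"twist":0,"jaw":-1}
    - {"tx":0,"ty":0,"tz":0,"twist":0,"jaw":-1}
    - {"tx":0,"ty":0,"tz":0,"twist":0,"jaw":-1}
    - {"tx":0,"ty":0,"tz":0,"twist":0,"jaw":-1}
    - {"tx":0,"ty":0,"tz":0,"twist":0,"jaw":-1}

```text
clock: 15.05
ee_pos: [596.8, -279.9, 18.3]
orientation: [[-0.577, 0.817, 0.004], [0.817, 0.577, -0.003], [-0.005, 0.001, -1.0]]
wrist_force: [-1.1, 0.1, 6.3]
opening: 0.668
finger_force: 45.5
```

```bash
python3 st.py 595 -278.6 12 125
```

```text
t 15.05 p [ 596.8 -279.9   18.3] yaw 125.23 z [ 0.004 -0.003 -1.   ] F [-1.1  0.1  6.3] open 0.668 grip 45.471587777137756 q6 0.42
lid s,y: [  61.8 -270.1]
move tool mm [ 2.2 -0.7  6.3] units [ 0.0043 -0.0015  0.0127] twist units 0.034137154622016636
```

Call:
servo_tool:
  steps:
    - {"tx":0,"ty":0,"tz":-0.02,"twist":0,"jaw":-1}
    - {"tx":0,"ty":0,"tz":-0.06,"twist":0,"jaw":-1}
    - {"tx":0,"ty":0,"tz":-0.08,"twist":0,"jaw":-1}
    - {"tx":0,"ty":0,"tz":-0.07,"twist":0,"jaw":-1}
    - {"tx":0,"ty":0,"tz":-0.04,"twist":0.5,"jaw":-1}
    - {"tx":0,"ty":0,"tz":0,"twist":1,"jaw":-1}
    - {"tx":0,"ty":0,"tz":0,"twist":1,"jaw":-1}
    - {"tx":0,"ty":0,"tz":0,"twist":1,"jaw":-1}
    - {"tx":0,"ty":0,"tz":0,"twist":1,"jaw":-1}
    - {"tx":0,"ty":0,"tz":0,"twist":1,"jaw":-1}
    - {"tx":0,"ty":0,"tz":0,"twist":1,"jaw":-1}

```text
clock: 15.97
ee_pos: [594.8, -278.3, 151.1]
orientation: [[0.17, 0.985, -0.0], [0.985, -0.17, 0.001], [0.0, -0.0, -1.0]]
wrist_force: [0.8, 0.9, -1.9]
opening: 0.671
finger_force: 44.5
```

Call:
servo_tool:
  steps:
    - {"tx":0.067,"ty":-0.034,"tz":0,"twist":0,"jaw":-1}
    - {"tx":0.067,"ty":-0.034,"tz":0,"twist":0,"jaw":-1}
    - {"tx":0.067,"ty":-0.034,"tz":0,"twist":0,"jaw":-1}
    - {"tx":0.067,"ty":-0.034,"tz":0,"twist":0,"jaw":-1}
    - {"tx":0.067,"ty":-0.034,"tz":0,"twist":0,"jaw":-1}
    - {"tx":0.067,"ty":-0.034,"tz":0,"twist":0,"jaw":-1}
    - {"tx":0.067,"ty":-0.034,"tz":0,"twist":0,"jaw":-1}
    - {"tx":0.067,"ty":-0.034,"tz":0,"twist":0,"jaw":-1}
    - {"tx":0,"ty":0,"tz":0,"twist":0,"jaw":-1}
    - {"tx":0,"ty":0,"tz":0,"twist":0,"jaw":-1}

```text
clock: 16.8
ee_pos: [503.8, 9.9, 151.2]
orientation: [[0.16, 0.987, -0.0], [0.987, -0.16, 0.0], [-0.0, -0.0, -1.0]]
wrist_force: [1.7, -0.9, -2.1]
opening: 0.667
finger_force: 44.6
```

```bash
python3 st.py 509.2 8.5 93.5 80.3
python3 - <<'E'
from m import *
for n in('scene','top'):
    p,d=arm.get_image(n); C=cloud(n,d); z=arm.get_state()['ee_pos'][2]-18+42
    q=rect(n,p,C,(509,9),70,z-6,z+4,0,'wood')
E
```

```text
t 16.8 p [503.8   9.9 151.2] yaw 80.77 z [-0.  0. -1.] F [ 1.7 -0.9 -2.1] open 0.667 grip 44.56171095371246 q6 1.63
lid s,y: [-80.   -0.8]
move tool mm [-0.5  5.6 57.7] units [-0.0009  0.0111  0.1155] twist units 0.0684879541774099
scene wood c [504.1  31.3] size [80.4 70.2] ang 6.8 z 174.7 n 522 mean [507.2  30. ]
wood none
```

Call:
servo_tool:
  steps:
    - {"tx":0,"ty":0.011,"tz":0.02,"twist":0.06,"jaw":-1}
    - {"tx":0,"ty":0,"tz":0.04,"twist":0,"jaw":-1}
    - {"tx":0,"ty":0,"tz":0.03,"twist":0,"jaw":-1}
    - {"tx":0,"ty":0,"tz":0.014,"twist":0,"jaw":-1}
    - {"tx":0,"ty":0,"tz":0.004,"twist":0,"jaw":-1}
    - {"tx":0,"ty":0,"tz":0,"twist":0,"jaw":-1}

```text
clock: 17.4
ee_pos: [510.1, 6.3, 95.9]
orientation: [[0.173, 0.985, -0.001], [0.985, -0.173, 0.0], [-0.0, -0.001, -1.0]]
wrist_force: [-0.1, -0.1, -2.1]
opening: 0.67
finger_force: 44.5
```

```bash
python3 st.py 509.2 8.5 93.5 80.3
python3 - <<'E'
from h import *
p,d=arm.get_image('scene'); cv2.imwrite('pics/s3.png',cv2.resize(p[150:300,220:380],None,fx=4,fy=4,interpolation=2))
E
```

```text
t 17.4 p [510.1   6.3  95.9] yaw 80.06 z [-0.001  0.    -1.   ] F [-0.1 -0.1 -2.1] open 0.67 grip 44.48429882526398 q6 1.63
lid s,y: [-73.2  -3.2]
move tool mm [ 2.  -1.3  2.4] units [ 0.0039 -0.0025  0.0048] twist units -0.03461368211293297
```

View pics/s3.png

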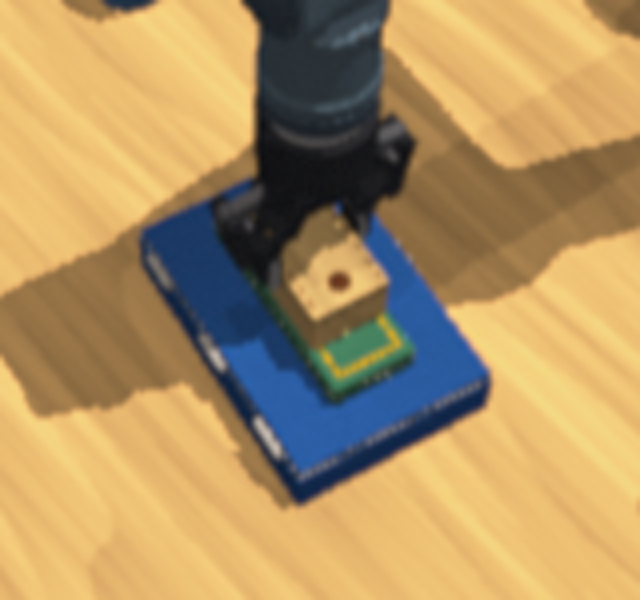

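The wooden box at (330,290) is held just above the green tin and aligned with it. I lower it the rest of the way.

Call:
servo_tool:
  steps:
    - {"tx":0.004,"ty":-0.002,"tz":0.002,"twist":0,"jaw":-1}
    - {"tx":0,"ty":0,"tz":0.002,"twist":0,"jaw":-1}
    - {"tx":0,"ty":0,"tz":0,"twist":0,"jaw":-1}

```text
clock: 17.7
ee_pos: [510.1, 9.3, 95.2]
orientation: [[0.171, 0.985, 0.001], [0.985, -0.171, -0.0], [-0.0, 0.001, -1.0]]
wrist_force: [-0.1, 0.0, -2.1]
opening: 0.67
finger_force: 44.5
```

Call:
servo_tool:
  steps:
    - {"tx":0,"ty":0,"tz":0.002,"twist":0,"jaw":-1}
    - {"tx":0,"ty":0,"tz":0,"twist":0,"jaw":-1}

```text
clock: 17.87
ee_pos: [509.8, 9.3, 93.9]
orientation: [[0.171, 0.985, 0.001], [0.985, -0.171, -0.0], [-0.0, 0.001, -1.0]]
wrist_force: [0.6, -0.5, -1.7]
opening: 0.672
finger_force: 44.5
```

Call:
servo_tool:
  steps:
    - {"tx":0,"ty":0,"tz":0.002,"twist":0,"jaw":-1}
    - {"tx":0,"ty":0,"tz":0,"twist":0,"jaw":-1}

```text
clock: 18.03
ee_pos: [509.9, 9.3, 93.2]
orientation: [[0.171, 0.985, 0.001], [0.985, -0.171, 0.0], [0.0, 0.001, -1.0]]
wrist_force: [-1.6, 0.3, 2.0]
opening: 0.674
finger_force: 45.0
```

Call:
servo_tool:
  steps:
    - {"tx":0,"ty":0,"tz":0.001,"twist":0,"jaw":-1}
    - {"tx":0,"ty":0,"tz":0,"twist":0,"jaw":-1}

```text
clock: 18.2
ee_pos: [509.9, 9.4, 93.2]
orientation: [[0.171, 0.985, 0.001], [0.985, -0.171, -0.0], [0.0, 0.001, -1.0]]
wrist_force: [-1.9, 0.9, 6.6]
opening: 0.667
finger_force: 45.6
```

Call:
servo_tool:
  steps:
    - {"tx":0,"ty":0,"tz":-0.002,"twist":0,"jaw":-1}
    - {"tx":0,"ty":0,"tz":0,"twist":0,"jaw":0.6}
    - {"tx":0,"ty":0,"tz":0,"twist":0,"jaw":1}
    - {"tx":0,"ty":0,"tz":0,"twist":0,"jaw":1}
    - {"tx":0,"ty":0,"tz":-0.02,"twist":0,"jaw":1}
    - {"tx":0,"ty":0,"tz":-0.06,"twist":0,"jaw":1}
    - {"tx":0,"ty":0,"tz":-0.06,"twist":0,"jaw":1}
    - {"tx":0.061,"ty":-0.039,"tz":0,"twist":0,"jaw":1}
    - {"tx":0.061,"ty":-0.039,"tz":0,"twist":0,"jaw":1}
    - {"tx":0.061,"ty":-0.039,"tz":0,"twist":0,"jaw":1}
    - {"tx":0.061,"ty":-0.039,"tz":0,"twist":0,"jaw":1}
    - {"tx":0.061,"ty":-0.039,"tz":0,"twist":0,"jaw":1}

```text
clock: 19.2
ee_pos: [439.2, 177.5, 164.1]
orientation: [[0.172, 0.985, 0.001], [0.985, -0.172, 0.0], [0.0, 0.001, -1.0]]
wrist_force: [0.5, 0.6, 0.3]
opening: 1.001
finger_force: 0.0
```

Call:
servo_tool:
  steps:
    - {"tx":0.061,"ty":-0.039,"tz":0,"twist":0,"jaw":1}
    - {"tx":0.061,"ty":-0.039,"tz":0,"twist":0,"jaw":1}
    - {"tx":0.061,"ty":-0.039,"tz":0.05,"twist":0,"jaw":1}
    - {"tx":0,"ty":0,"tz":0.05,"twist":0,"jaw":1}
    - {"tx":0,"ty":0,"tz":0.02,"twist":0,"jaw":1}
    - {"tx":0,"ty":0,"tz":0,"twist":0,"jaw":1}

```text
clock: 19.7
ee_pos: [396.2, 274.3, 102.6]
orientation: [[0.169, 0.986, -0.004], [0.986, -0.169, -0.002], [-0.003, -0.004, -1.0]]
wrist_force: [-0.6, -0.7, 0.6]
opening: 1.003
finger_force: 0.0
```

```bash
python3 st.py 399.2 278 12 80
python3 - <<'E'
from m import *
for n in('scene','top'):
    p,d=arm.get_image(n); C=cloud(n,d)
    rect(n,p,C,(509,9),70,110,125,0,'wood')
    rect(n,p,C,(509,9),100,68,84,0,'pencil')
    rect(n,p,C,(399,278),40,30,60,0,'round')
E
```

```text
t 19.7 p [396.2 274.3 102.6] yaw 80.25 z [-0.004 -0.002 -1.   ] F [-0.6 -0.7  0.6] open 1.003 grip 0.0 q6 2.22
lid s,y: [-231.7  241.1]
move tool mm [ 4.4  2.7 90.6] units [0.0088 0.0054 0.1812] twist units 0.035862172365996696
scene wood c [510.8  11.1] size [101.2  59.9] ang 80.8 z 116.4 n 748 mean [512.5  13.2]
scene pencil c [511.9   9.3] size [161.4  65.3] ang 81.7 z 74.7 n 465 mean [523.6  36.8]
scene round c [400.4 280. ] size [48. 55.] ang 82.0 z 35.7 n 297 mean [402.2 280.1]
top wood c [509.3  11.9] size [99.8 58.2] ang 80.5 z 116.8 n 743 mean [508.9  11.9]
top pencil c [507.9  10.9] size [159.9  65.7] ang 80.6 z 75.2 n 487 mean [504.2   8.1]
top round c [397.7 268.9] size [53.5 36.3] ang 0.8 z 36.4 n 181 mean [398.5 269.9]
```

Wood box centred at (510,11.5), yaw 80.6°. Now the round tin.

Call:
servo_tool:
  steps:
    - {"tx":0.008,"ty":0.005,"tz":0.03,"twist":0,"jaw":1}
    - {"tx":0,"ty":0,"tz":0.06,"twist":0,"jaw":1}
    - {"tx":0,"ty":0,"tz":0.05,"twist":0,"jaw":1}
    - {"tx":0,"ty":0,"tz":0.03,"twist":0,"jaw":1}
    - {"tx":0,"ty":0,"tz":0.006,"twist":0,"jaw":1}
    - {"tx":0,"ty":0,"tz":0,"twist":0,"jaw":1}

```text
clock: 20.3
ee_pos: [402.0, 277.7, 16.8]
orientation: [[0.172, 0.985, -0.0], [0.985, -0.172, -0.0], [-0.0, -0.0, -1.0]]
wrist_force: [0.9, 0.2, 1.0]
opening: 1.002
finger_force: 0.0
```

```bash
python3 st.py 399.4 278 14 80
```

```text
t 20.3 p [402.  277.7  16.8] yaw 80.08 z [-0. -0. -1.] F [0.9 0.2 1. ] open 1.002 grip 0.0 q6 2.22
lid s,y: [-226.5  245.4]
move tool mm [-0.1 -2.6  2.8] units [-0.0003 -0.0053  0.0057] twist units 0.012169632002355641
```

Call:
servo_tool:
  newtons: 30
  steps:
    - {"tx":0,"ty":-0.005,"tz":0.004,"twist":0,"jaw":1}
    - {"tx":0,"ty":0,"tz":0,"twist":0,"jaw":0.5}
    - {"tx":0,"ty":0,"tz":0,"twist":0,"jaw":-1}
    - {"tx":0,"ty":0,"tz":0,"twist":0,"jaw":-1}
    - {"tx":0,"ty":0,"tz":0,"twist":0,"jaw":-1}
    - {"tx":0,"ty":0,"tz":0,"twist":0,"jaw":-1}

```text
clock: 20.8
ee_pos: [400.0, 279.0, 15.9]
orientation: [[0.171, 0.985, 0.002], [0.985, -0.171, 0.001], [0.001, 0.002, -1.0]]
wrist_force: [-0.5, -0.8, 6.9]
opening: 0.628
finger_force: 30.4
```

```bash
python3 st.py 399.4 278 14 80
```

```text
t 20.8 p [400.  279.   15.9] yaw 80.15 z [ 0.002  0.001 -1.   ] F [-0.5 -0.8  6.9] open 0.628 grip 30.419754087924957 q6 2.22
lid s,y: [-228.8  246.3]
move tool mm [-1.1 -0.4  1.9] units [-0.0021 -0.0008  0.0038] twist units 0.021394324239869603
```

Call:
servo_tool:
  steps:
    - {"tx":0,"ty":0,"tz":-0.02,"twist":0,"jaw":-1}
    - {"tx":0,"ty":0,"tz":-0.06,"twist":0,"jaw":-1}
    - {"tx":0,"ty":0,"tz":-0.08,"twist":0,"jaw":-1}
    - {"tx":0,"ty":0,"tz":-0.08,"twist":0,"jaw":-1}
    - {"tx":0,"ty":0,"tz":-0.08,"twist":0,"jaw":-1}
    - {"tx":0,"ty":0,"tz":-0.03,"twist":0,"jaw":-1}
    - {"tx":-0.061,"ty":0.038,"tz":0,"twist":0,"jaw":-1}
    - {"tx":-0.061,"ty":0.038,"tz":0,"twist":0,"jaw":-1}
    - {"tx":-0.061,"ty":0.038,"tz":0,"twist":0,"jaw":-1}
    - {"tx":-0.061,"ty":0.038,"tz":0,"twist":0,"jaw":-1}
    - {"tx":-0.061,"ty":0.038,"tz":0,"twist":0,"jaw":-1}
    - {"tx":-0.061,"ty":0.038,"tz":0,"twist":0,"jaw":-1}

```text
clock: 21.8
ee_pos: [480.3, 77.1, 189.9]
orientation: [[0.171, 0.985, 0.0], [0.985, -0.171, 0.0], [0.0, 0.0, -1.0]]
wrist_force: [0.5, 1.1, -2.0]
opening: 0.631
finger_force: 32.6
```

Call:
servo_tool:
  steps:
    - {"tx":-0.061,"ty":0.038,"tz":0,"twist":0,"jaw":-1}
    - {"tx":-0.061,"ty":0.038,"tz":0,"twist":0,"jaw":-1}
    - {"tx":0,"ty":0,"tz":0,"twist":0,"jaw":-1}
    - {"tx":0,"ty":0,"tz":0,"twist":0,"jaw":-1}

```text
clock: 22.13
ee_pos: [507.6, 10.4, 189.6]
orientation: [[0.175, 0.985, 0.0], [0.985, -0.175, 0.0], [0.0, 0.0, -1.0]]
wrist_force: [0.0, 1.6, -2.4]
opening: 0.629
finger_force: 32.6
```

```bash
python3 st.py 510 11.5 133 80.15
```

```text
t 22.1333 p [507.6  10.4 189.6] yaw 79.93 z [ 0.  0. -1.] F [ 0.   1.6 -2.4] open 0.629 grip 32.55438566207886 q6 1.64
lid s,y: [-76.3   0.4]
move tool mm [ 1.5  2.1 56.6] units [0.003  0.0042 0.1132] twist units -0.031612957865314616
```

Call:
servo_tool:
  steps:
    - {"tx":0.003,"ty":0.004,"tz":0.02,"twist":0,"jaw":-1}
    - {"tx":0,"ty":0,"tz":0.04,"twist":0,"jaw":-1}
    - {"tx":0,"ty":0,"tz":0.03,"twist":0,"jaw":-1}
    - {"tx":0,"ty":0,"tz":0.012,"twist":0,"jaw":-1}
    - {"tx":0,"ty":0,"tz":0.004,"twist":0,"jaw":-1}
    - {"tx":0,"ty":0,"tz":0,"twist":0,"jaw":-1}
    - {"tx":0,"ty":0,"tz":0,"twist":0,"jaw":-1}

```text
clock: 22.72
ee_pos: [509.7, 13.8, 137.1]
orientation: [[0.17, 0.985, 0.001], [0.985, -0.17, -0.0], [0.0, 0.001, -1.0]]
wrist_force: [0.3, -0.7, -1.4]
opening: 0.627
finger_force: 32.6
```

```bash
python3 st.py 510 11.5 133 80.15
```

```text
t 22.7167 p [509.7  13.8 137.1] yaw 80.21 z [ 0.001 -0.    -1.   ] F [ 0.3 -0.7 -1.4] open 0.627 grip 32.5685977935791 q6 1.64
lid s,y: [-74.9   4.1]
move tool mm [-2.2  0.7  4.1] units [-0.0044  0.0015  0.0082] twist units 0.00818596273133871
```

Call:
servo_tool:
  steps:
    - {"tx":-0.004,"ty":0,"tz":0.003,"twist":0,"jaw":-1}
    - {"tx":0,"ty":0,"tz":0.002,"twist":0,"jaw":-1}
    - {"tx":0,"ty":0,"tz":0,"twist":0,"jaw":-1}

```text
clock: 22.97
ee_pos: [509.4, 11.1, 134.4]
orientation: [[0.171, 0.985, 0.001], [0.985, -0.171, -0.0], [-0.0, 0.001, -1.0]]
wrist_force: [-0.5, -0.2, -1.8]
opening: 0.629
finger_force: 32.6
```

Call:
servo_tool:
  steps:
    - {"tx":0,"ty":0,"tz":0.002,"twist":0,"jaw":-1}
    - {"tx":0,"ty":0,"tz":0,"twist":0,"jaw":-1}

```text
clock: 23.13
ee_pos: [509.1, 11.2, 133.1]
orientation: [[0.171, 0.985, 0.0], [0.985, -0.171, -0.0], [-0.0, 0.0, -1.0]]
wrist_force: [-0.3, -0.4, -2.0]
opening: 0.631
finger_force: 32.6
```

Call:
servo_tool:
  steps:
    - {"tx":0,"ty":0,"tz":0.001,"twist":0,"jaw":-1}
    - {"tx":0,"ty":0,"tz":0,"twist":0,"jaw":-1}

```text
clock: 23.3
ee_pos: [509.1, 11.1, 132.9]
orientation: [[0.171, 0.985, 0.0], [0.985, -0.171, -0.0], [-0.0, 0.0, -1.0]]
wrist_force: [-1.2, 0.3, 1.6]
opening: 0.629
finger_force: 32.9
```

Call:
servo_tool:
  steps:
    - {"tx":0,"ty":0,"tz":0,"twist":0,"jaw":0.4}
    - {"tx":0,"ty":0,"tz":0,"twist":0,"jaw":1}
    - {"tx":0,"ty":0,"tz":0,"twist":0,"jaw":1}
    - {"tx":0,"ty":0,"tz":0,"twist":0,"jaw":1}
    - {"tx":0,"ty":0,"tz":-0.02,"twist":0,"jaw":1}
    - {"tx":0,"ty":0,"tz":-0.06,"twist":0,"jaw":1}
    - {"tx":0,"ty":0,"tz":-0.06,"twist":0,"jaw":1}
    - {"tx":0,"ty":0,"tz":-0.04,"twist":0,"jaw":1}
    - {"tx":-0.07,"ty":0,"tz":0,"twist":0,"jaw":1}
    - {"tx":-0.07,"ty":0,"tz":0,"twist":0,"jaw":1}
    - {"tx":-0.07,"ty":0,"tz":0,"twist":0,"jaw":1}
    - {"tx":-0.07,"ty":0,"tz":0,"twist":0,"jaw":1}

```text
clock: 24.3
ee_pos: [485.0, -127.9, 223.7]
orientation: [[0.17, 0.985, 0.002], [0.985, -0.17, -0.001], [-0.0, 0.002, -1.0]]
wrist_force: [0.5, -0.1, 0.0]
opening: 0.998
finger_force: 0.0
```

Call:
servo_tool:
  steps:
    - {"tx":-0.07,"ty":0,"tz":0,"twist":0,"jaw":1}
    - {"tx":-0.07,"ty":0,"tz":0,"twist":0,"jaw":1}
    - {"tx":-0.06,"ty":0,"tz":0,"twist":0,"jaw":1}
    - {"tx":0,"ty":0,"tz":0,"twist":0,"jaw":1}
    - {"tx":0,"ty":0,"tz":0,"twist":0,"jaw":1}

```text
clock: 24.72
ee_pos: [467.8, -226.6, 223.1]
orientation: [[0.174, 0.985, 0.001], [0.985, -0.174, -0.0], [-0.0, 0.001, -1.0]]
wrist_force: [0.6, 1.2, 0.1]
opening: 0.998
finger_force: 0.0
```

```bash
python3 st.py
python3 - <<'E'
from m import *
for n in('scene','top'):
    p,d=arm.get_image(n); C=cloud(n,d); cv2.imwrite(f'pics/f{n}.png',p)
    rect(n,p,C,(509,9),70,146,160,0,'round')
    rect(n,p,C,(509,9),70,110,125,0,'wood')
    rect(n,p,C,(509,9),100,68,84,0,'pencil')
    rect(n,p,C,(509,9),150,46,57,0,'lid')
E
```

```text
t 24.7167 p [ 467.8 -226.6  223.1] yaw 79.96 z [ 0.001 -0.    -1.   ] F [0.6 1.2 0.1] open 0.998 grip 0.0 q6 1.17
lid s,y: [ -74.6 -239.9]
scene round c [509.6  10.8] size [52.9 53.7] ang 25.2 z 152.6 n 288 mean [511.6  12.5]
scene wood c [510.9  11.1] size [100.9  59.8] ang 81.4 z 116.6 n 393 mean [521.   25.8]
scene pencil c [510.8   9.4] size [161.8  65.3] ang 80.5 z 74.6 n 459 mean [523.3  36.4]
scene lid c [511.5   8.2] size [222.8 158.4] ang 80.6 z 50.6 n 2217 mean [523.5  21.9]
top round c [508.1  12.1] size [52.1 53.7] ang 44.1 z 153.2 n 291 mean [508.2  12. ]
top wood c [505.  -15.1] size [45.  58.1] ang 80.2 z 116.9 n 210 mean [501.9 -22.4]
top pencil c [507.7  11.1] size [160.1  65.4] ang 80.7 z 74.8 n 492 mean [504.1   8.3]
top lid c [510.3   9.8] size [220.4 156.9] ang 80.0 z 51.0 n 2488 mean [506.3   9.3]
```

View pics/fscene.png

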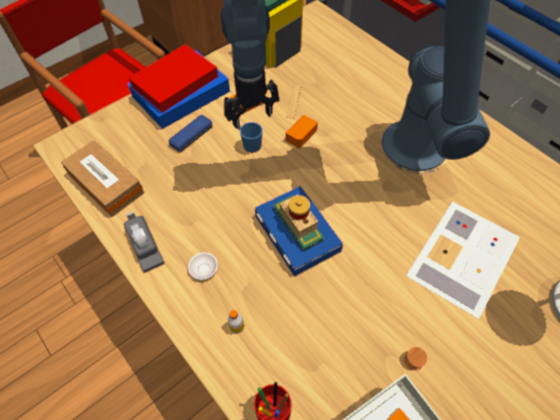

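The final view shows the shut case with the pile centred on it at (298,220). The layers agree to about 2 mm, the other things stand where they were, and the gripper is clear.

```bash
python3 -c "
from rig import arm
print(arm.sign_off())"
```

```text
the job is handed in; nothing more can be done
None
```

The lid is shut and the pencil tin, wooden box and round tin are stacked in that order in the middle of it, about 2 mm off centre at most; the job took about 25 s, nothing else was moved, and it is handed in.

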